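Kit the parts of a control unit into their shaped nests

ROBOT

A 6-joint arm with a two-finger parallel gripper is mounted at the origin on a cart in front of the work surface, level with it; the furniture and walls round the work are solid. World frame = base frame: x ahead of the robot, y to its left, z up, the work surface at z = 0. Lengths are in m, angles in rad, forces in N, time in s.
With the tool pointing down it reaches from about 0.3 to 0.85 m from the base axis. Payload 5.4 kg.
Tool frame: the origin (TCP) lies at the very end of the fingers, on their centre line; the grasp point (between the pads) lies 19 mm behind it; z points along the fingers, y is the line along which they close (so a half turn about z gives the same grasp; the last joint's range is limited). The gripper opens to 85 mm and grips with 20 to 120 N. Pads are 22 mm wide; open, the fingers measure 114 mm over their backs; the gripper's body (76 mm by 85 mm) begins 54 mm behind the grasp point. The pads swing forward as they close: fully open they stand 13 mm farther back than shut.
Start: joints at [-1.48, 0.158, 1.597, -0, 1.386, -0.21], TCP at [0.17, -0.549, 0.231] pointing down, gripper open.
Joint ranges: [-2.91, 2.91], [-0.94, 2.29], [0.18, 2.7], [-1.29, 4.43], [0.17, 2.64], [-3, 3]. Speed limits (rad/s): [2.57, 2.57, 3.14, 3.14, 3.14, 3.14].

INTERFACE

Orientations are given as a 3x3 rotation matrix whose columns are the frame's x, y, z axes.
In Python, from rig import env gives the robot as it stands. The module is installed in compiled form; this text tells all that it offers.
- The arm moves only by the tool move_arm, never from a script. Its argument "plan" is a list of rows, each a list of 7 numbers: the finger opening in mm, from 0 to 85.4, then the shift along the tool's x, y, z in mm, then the turn, a rotation vector about the tool's x, y, z in degrees. In form: [[claw, dx, dy, dz, wx, wy, wz], ...]. A call has 1 to 10 rows; each row is the pose to reach, as a shift and turn from the pose commanded when the call began, along the tool's axes at that moment; what a row does not reach only later rows make up. A row lasts 1/12 s, in which the tool goes at most 41.7 mm and 7.16 degrees, less where a joint would pass 70% of its speed; a pose out of reach is approached as far as the arm can. A call with a gripper value outside its range is refused whole. The fingers move at their own pace and stop on an object; "grip_force" is the grip in N (left out, the last holds). Time passes only in rows, so rows that repeat a pose let the fingers close. It gives the time, the measured TCP pose, the force, the opening and the grip force at its end, in the units of the state.
- env.observe(): the state, without advancing time (a new reading comes with each control period).
- env.camera(name): name is "scene" or "side" or "wrist"; returns a dict with "image" (400x640x3 uint8, red, green, blue), "z_map" (400x640 float32, m along the optical axis (not along the pixel's ray), 0 where there is no reading), "fx", "fy", "cx", "cy" (pixels), "k1" (the pictures are not rectified: a ray, as slopes to the right and down, at radius r is drawn at 1 + k1 r^2 times it, then the intrinsics apply), "R" (3x3) and "t" (3): a world point X has camera coordinates R X + t; the wrist camera has in their place "mount" (4x4, takes a point from camera to tool coordinates, whose origin is the TCP and whose axes are the flange's). Camera axes: x right, y down, z forward; pixel columns grow to the right and rows downward; lengths in m; the calibration is good to about 2 mm. A picture is of the moment at which its call begins: read the wrist's pose just before it.
- env.finish_job(): hands the job in; it is judged then, once.
The state is a dict: "t": time; "q": joint angles; "qvel": joint speeds; "effort": joint torques, N m; "position": TCP position; "ee_rot": TCP orientation; "wrist_force": force on the tool from outside, world axes, zero at the start; "torque": the same for the moment, N m; "grip_width": finger opening in m; "finger_force": force on a finger pad.
Only numpy, scipy, OpenCV 4.12 (cv2) and the standard library are available. Lean on these libraries where they do the work, as an engineer would, in place of code of your own. Each camera call takes 0.05 s, during which the arm holds its last target. There are 200 camera calls.

TASK

Four loose parts for a control unit lie mixed up with four grey nests in the middle of the bench: put each part into the nest shaped for it - the relay cube in the square one, the capacitor can in the round one, the green terminal strip in the narrow oblong one and the white converter module in the wide oblong one. Each must end inside its rim, flat on the floor of the nest, the same way up as it started, with the two long parts lying lengthwise. Do not disturb the solder reel or the black power brick.

Things in the scene. Friction and masses are not known exactly. Their poses are not given: they have to be found in the camera images.
- relay_center (a point): Relay: small blue cube-shaped block, 28 x 28 mm and 30 mm tall, about 30 g. The point is its centre, 15 mm above its underside; z up, x and y square to its sides. Belongs in the square nest. Loose, upright, among the nests mid-bench.
- capacitor_center (a point): Capacitor can: upright dark blue cylinder with a pale metal top, 35 mm diameter, 47 mm tall, about 60 g. The point is its centre, 23.5 mm above its underside; z up its axis. Belongs in the round nest. Loose, upright, among the nests mid-bench. (A similar one at the far left of the bench is scenery.)
- strip_center (a point): Terminal strip: narrow green bar with a row of pale screws on top, 18 mm (x) by 62 mm (y), 17 mm tall. The point is its centre, 8.5 mm above its underside; y runs along its length, z up. Belongs in the narrow oblong nest; can be gripped across its 18 mm width. Loose, upright, among the nests mid-bench.
- module_center (a point): Converter module: white oblong box, 40 mm (x) by 70 mm (y), 22 mm tall, about 140 g. The point is its centre, 11 mm above its underside; y runs along its length, z up. Belongs in the wide oblong nest; can be gripped across its 40 mm width. Loose, upright, among the nests mid-bench. (A similar one at the far left of the bench is scenery.)
- nest_square: Square nest (for the relay): shallow holder with a square recess 44 x 44 mm inside, 52 x 52 mm outside. Plain grey plastic, dark floor, fixed to the bench. Recess floor 3 mm above the bench, rim top 7 mm, rim 4 mm wide; a screw lug under 5 mm high sticks out 9 mm at each y end. Origin: centre of its underside, at bench level; x and y square to the recess, z up.
- nest_round: Round nest (for the capacitor): shallow holder with a round recess 52 mm in diameter inside, 60 mm outside. Plain grey plastic, dark floor, fixed to the bench. Recess floor 3 mm above the bench, rim top 7 mm, rim 4 mm wide; a screw lug under 5 mm high sticks out 9 mm at each y end. Origin: centre of its underside, at bench level; z up.
- nest_narrow: Narrow oblong nest (for the terminal strip): shallow holder with a recess 34 mm (x) by 78 mm (y) inside, 42 x 86 mm outside. Plain grey plastic, dark floor, fixed to the bench. Recess floor 3 mm above the bench, rim top 7 mm, rim 4 mm wide; a screw lug under 5 mm high sticks out 9 mm at each y end. Origin: centre of its underside, at bench level; y runs along its length, z up.
- nest_wide: Wide oblong nest (for the converter module): shallow holder with a recess 56 mm (x) by 86 mm (y) inside, 64 x 94 mm outside. Plain grey plastic, dark floor, fixed to the bench. Recess floor 3 mm above the bench, rim top 7 mm, rim 4 mm wide; a screw lug under 5 mm high sticks out 9 mm at each y end. Origin: centre of its underside, at bench level; y runs along its length, z up.
- reel: Bystander, leave alone: reel of solder wire, black flanges with a pale winding, 60 mm diameter, 50 mm tall, loose, standing upright beside the parts and nests. Origin: centre of its underside.
- brick: Bystander, leave alone: black power brick, 50 x 110 mm, 32 mm tall, loose, at the right of the work near the microscope. Origin: centre of its underside, y along its length.
Things that resemble listed ones, but are neither listed nor needed, are in the scene too. Of the things like the part that bears relay_center, leave any that is pink; of the rest the smaller one is meant.

How it is judged:
By the outcome, as a careful person would: the job done as asked, in the order asked, and still so for the second after the job is handed in, with the robot touching nothing.
It also fails if it takes over 96 s, if anything falls off the work surface, if the arm or the gripper's body presses on something with over 40 N, if the wrist force passes 120 N, or if a joint passes its speed limit or range.

## Working session

There is one attempt and no reset: what is moved stays moved. The work goes in short steps, Python scripts to look and compute and a tool call to move; the robot and the scene stay as the last step left them, time stands still between calls to the robot, and variables do not carry over. Pictures are saved under pics/ and viewed, at most 14 in all, crops included, and the job is handed in when it is done.

Besides the shell and the picture viewer there is one more tool, called after "Call:" as a command line: name --pt "numbers of a row" for each row, then --argument value for the rest. move_arm: Moves the arm, as the interface text tells. Its arguments: {"type":"object","properties":{"plan":{"type":"array","items":{"type":"array","items":{"type":"number"}}},"grip_force":{"type":"number"}},"required":["plan"]}

```bash
mkdir -p pics; cat > h.py <<'E'
import numpy as np, cv2, pickle
from rig import env
def grab(n,tag):
    s=env.observe(); c=env.camera(n); c['s']=s
    pickle.dump(c,open(f'pics/{tag}.pkl','wb')); cv2.imwrite(f'pics/{tag}.png',c['image'][:,:,::-1]); return c
def load(tag): return pickle.load(open(f'pics/{tag}.pkl','rb'))
def cloud(c):
    h,w=c['z_map'].shape; v,u=np.mgrid[:h,:w].astype(float)
    xd=(u-c['cx'])/c['fx']; yd=(v-c['cy'])/c['fy']; x,y=xd.copy(),yd.copy()
    for _ in range(8):
        f=1+c['k1']*(x*x+y*y); x,y=xd/f,yd/f
    z=c['z_map']; P=np.stack([x*z,y*z,z],-1)
    if 'mount' in c:
        M=np.array(c['mount']); P=P@M[:3,:3].T+M[:3,3]; s=c['s']
        P=P@np.array(s['ee_rot']).T+np.array(s['position'])
    else: P=(P-np.array(c['t']))@np.array(c['R'])
    P[z==0]=np.nan
    return P
E
python3 - <<'E'
from h import *
for n in ['scene','side','wrist']:
    c=grab(n,n+'0')
    P=cloud(c); print(n,P[200,320],np.nanmedian(P[...,2]))
s=env.observe(); print(s['t'],s['ee_rot'],s['position'])
E
```

```text
scene [0.53520174 0.22462328 0.00197289] 0.05903187599236555
side [0.61101657 0.07376415 0.00622771] 0.04607930345388385
wrist [-0.12416281 -0.63837932 -0.89236898] -0.8908024392192604
0.15 [[ 9.55096348e-01  2.96295368e-01 -1.41003442e-04]
 [ 2.96295255e-01 -9.55095294e-01  1.44932787e-03]
 [ 2.94757411e-04 -1.42602640e-03 -9.99998940e-01]] [ 0.17030553 -0.54871906  0.23054599]
```

View pics/scene0.png

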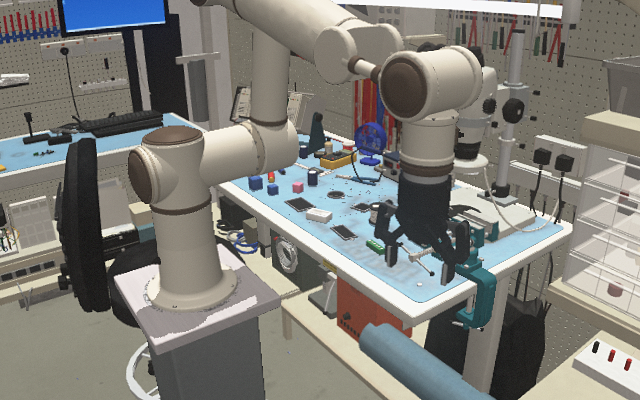

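View pics/side0.png

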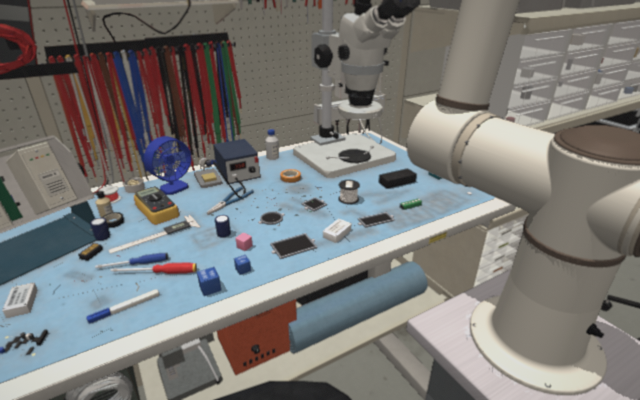

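The side view shows these things at these pixels:
- **Parts:** capacitor (222,226), module (336,230), strip (411,203).
- **Nests:** wide (293,245), round (271,217), square (314,204), narrow (376,219).
- **Bystanders:** reel (348,190), brick (398,178).
- **Relay candidates:** pink cube (244,241), small blue (242,263), larger blue (208,280). Pink is excluded, and the smaller blue one at (242,263) fits. I'll confirm it with a crop.

```bash
python3 - <<'E'
from h import *
c=load('side0'); P=cloud(c)
im=c['image'][165:305,185:435,::-1]
cv2.imwrite('pics/crop1.png',cv2.resize(im,None,fx=3.2,fy=3.2,interpolation=cv2.INTER_CUBIC))
for n,u,v in [('cap',222,219),('pink',244,236),('relay',242,258),('bigblue',208,272),('module',337,227),('strip',411,203),('wide',293,245),('round',271,217),('square',314,204),('narrow',376,219),('reel',348,184),('brick',398,176)]:
    q=P[v-2:v+3,u-2:u+3].reshape(-1,3); print(n,np.nanmedian(q,0).round(3))
# above-table blob sizes
x,y,z=P[...,0],P[...,1],P[...,2]
m=((z>0.012)&(z<0.08)&(x>.25)&(x<.8)&(abs(y)<.45)).astype(np.uint8)
n,l,st,ce=cv2.connectedComponentsWithStats(m)
for i in range(1,n):
    if st[i,4]>25:
        k=l==i; print(ce[i].round(),st[i,4],'x',np.percentile(x[k],[2,98]).round(3),'y',np.percentile(y[k],[2,98]).round(3),'z',np.percentile(z[k],98).round(3))
E
```

```text
cap [0.591 0.361 0.048]
pink [0.518 0.335 0.032]
relay [0.443 0.369 0.032]
bigblue [0.421 0.449 0.042]
module [0.449 0.121 0.024]
strip [ 0.455 -0.122  0.017]
wide [0.462 0.237 0.004]
round [0.602 0.229 0.004]
square [0.602 0.098 0.004]
narrow [ 0.454 -0.003  0.004]
reel [0.578 0.001 0.052]
brick [ 0.576 -0.177  0.032]
[354. 160.] 1279 x [0.715 0.798] y [-0.287 -0.013] z 0.037
[291. 175.] 117 x [0.751 0.799] y [0.052 0.111] z 0.022
[397. 177.] 468 x [0.562 0.612] y [-0.235 -0.131] z 0.035
[348. 189.] 365 x [0.553 0.605] y [-0.025  0.026] z 0.053
[233. 190.] 53 x [0.718 0.733] y [0.265 0.3  ] z 0.077
[173. 206.] 95 x [0.728 0.792] y [0.434 0.45 ] z 0.042
[411. 202.] 102 x [0.449 0.47 ] y [-0.153 -0.094] z 0.019
[222. 224.] 271 x [0.577 0.608] y [0.346 0.379] z 0.049
[336. 229.] 348 x [0.421 0.474] y [0.087 0.157] z 0.025
[243. 240.] 184 x [0.5  0.53] y [0.322 0.354] z 0.033
[242. 263.] 212 x [0.424 0.452] y [0.358 0.385] z 0.033
[214. 277.] 195 x [0.398 0.433] y [0.433 0.45 ] z 0.043
```

View pics/crop1.png

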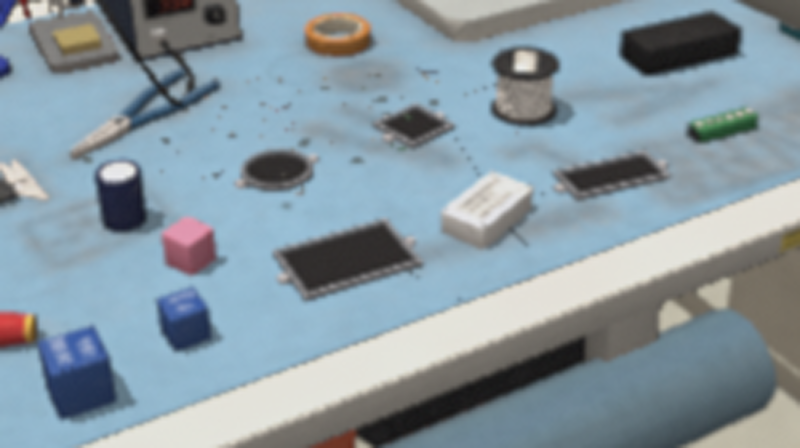

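The crop confirms the relay: the small blue cube at (242,263), 28 mm wide with its top at about 0.03 m. The larger blue cube has its top at 0.04 m. Next I move over the strip for a close look.

```bash
cat >> h.py <<'E'
from scipy.spatial.transform import Rotation as Ro
def go(x,y,z,yaw):
    "row from the pose now to TCP x,y,z pointing down, tool y (closing) at world angle yaw deg"
    s=env.observe(); R=np.array(s['ee_rot']); p=np.array(s['position']); a=np.radians(yaw)
    Y=np.array([np.cos(a),np.sin(a),0]); Z=np.array([0,0,-1.]); G=np.stack([np.cross(Y,Z),Y,Z],1)
    w=Ro.from_matrix(R.T@G).as_rotvec(degrees=True)
    print('t',round(s['t'],2),'shift',(1000*R.T@(np.array([x,y,z])-p)).round(1),'turn',w.round(1))
E
python3 -c "
from h import *
go(.44,-.10,.25,0)
go(.44,.06,.25,0)"
```

```text
t 0.15 shift [ 390.5 -348.7  -18.8] turn [ -0.1  -0.1 -72.8]
t 0.15 shift [ 438.  -501.5  -18.6] turn [ -0.1  -0.1 -72.8]
```

Call:
move_arm --pt "85 390 -349 -19 0 0 -73" --pt "85 390 -349 -19 0 0 -73" --pt "85 390 -349 -19 0 0 -73" --pt "85 390 -349 -19 0 0 -73" --pt "85 390 -349 -19 0 0 -73" --pt "85 390 -349 -19 0 0 -73" --pt "85 390 -349 -19 0 0 -73" --pt "85 390 -349 -19 0 0 -73" --pt "85 390 -349 -19 0 0 -73" --pt "85 390 -349 -19 0 0 -73"

```text
t: 0.98
position: [0.3849, -0.19, 0.2464]
ee_rot: [[0.014, 1.0, 0.0], [1.0, -0.014, -0.0], [-0.0, 0.0, -1.0]]
wrist_force: [0.5, -0.8, 0.4]
grip_width: 0.085
finger_force: 0.0
```

```bash
python3 -c "
from h import *
go(.44,-.10,.25,0)"
```

```text
t 0.98 shift [90.8 53.8 -3.6] turn [ 0.   0.  -0.8]
```

Call:
move_arm --pt "85 91 54 -4 0 0 0" --pt "85 91 54 -4 0 0 0" --pt "85 91 54 -4 0 0 0" --pt "85 91 54 -4 0 0 0" --pt "85 91 54 -4 0 0 0"

```text
t: 1.4
position: [0.4403, -0.1012, 0.2501]
ee_rot: [[0.017, 1.0, -0.001], [1.0, -0.017, -0.0], [-0.0, -0.001, -1.0]]
wrist_force: [0.0, -0.3, -0.4]
grip_width: 0.0849
finger_force: 0.0
```

```bash
python3 - <<'E'
from h import *
c=grab('wrist','w1'); P=cloud(c); s=c['s']; print(s['t'],s['position'],s['qvel'])
x,y,z=P[...,0],P[...,1],P[...,2]
for v,u in [(20,20),(20,620),(380,20),(380,620)]: print(P[v,u].round(3))
m=((z>0.010)&(z<0.08)).astype(np.uint8)
n,l,st,ce=cv2.connectedComponentsWithStats(m)
for i in range(1,n):
    if st[i,4]>200:
        k=l==i; t=k&(z>np.percentile(z[k],90)-.004)
        r=cv2.minAreaRect((P[t][:,:2]*1000).astype(np.float32)); print(ce[i].round(),st[i,4],np.array(r[0]).round(1),np.array(r[1]).round(1),round(r[2],1),np.median(z[t]).round(4))
E
```

```text
1.4 [ 0.44032339 -0.10120921  0.25014749] [-0.05099602 -0.0076304   0.00781881 -0.0073519   0.00056108 -0.00644868]
[ 0.08   0.09  -0.002]
[0.804 0.077 0.002]
[-1.356 -1.498 -0.895]
[ 1.035 -0.544 -0.045]
[612.  22.] 1217 [783.6  71.1] [61.  45.2] 3.2 0.0184
[ 18. 108.] 4606 [ 63.4 -19.1] [89.9 16.8] 72.7 0.0335
[449.  82.] 2762 [582.5  -0.6] [59.1 59.8] 67.1 0.0496
[581. 201.] 21910 [ 784.4 -184.1] [109.7 230.8] 16.5 0.0322
[337. 188.] 672 [ 461.9 -124.8] [62.1 18.1] 84.7 0.0155
[437. 227.] 2996 [ 592.1 -184.7] [106.   48.2] 84.8 0.0313
[398. 329.] 1697 [ 540.4 -313.6] [54.6 59.5] 65.9 0.0659
```

View pics/w1.png

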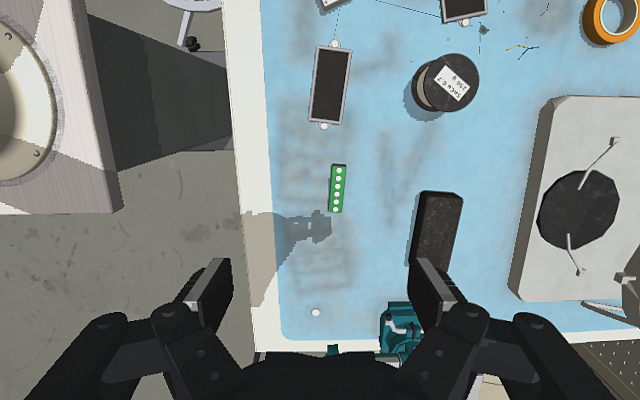

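The wrist view shows the strip at (338,188), the narrow nest at (330,85), the reel at (449,82) and the brick at (437,227). The measured sizes fit the descriptions. I'll now move left to see the rest, then work in the listed order.

Call:
move_arm --pt "85 310 0 -40 0 0 0" --pt "85 310 0 -40 0 0 0" --pt "85 310 0 -40 0 0 0" --pt "85 310 0 -40 0 0 0" --pt "85 310 0 -40 0 0 0" --pt "85 310 0 -40 0 0 0" --pt "85 310 0 -40 0 0 0" --pt "85 310 0 -40 0 0 0" --pt "85 310 0 -40 0 0 0" --pt "85 310 0 -40 0 0 0"

```text
t: 2.28
position: [0.4466, 0.2072, 0.2902]
ee_rot: [[0.02, 1.0, -0.0], [1.0, -0.02, -0.001], [-0.001, -0.0, -1.0]]
wrist_force: [0.4, -0.3, 0.8]
grip_width: 0.085
finger_force: 0.0
```

```bash
cat >> h.py <<'E'
def blobs(c,P,m,amin=200,top=True):
    z=P[...,2]; n,l,st,ce=cv2.connectedComponentsWithStats(m.astype(np.uint8))
    for i in range(1,n):
        k=l==i
        if st[i,4]<amin: continue
        if top: k=k&(z>np.percentile(z[k],90)-.004)
        X=P[k][:,:2]*1000; r=cv2.minAreaRect(X.astype(np.float32)); b=cv2.boxPoints(r); e=[b[1]-b[0],b[2]-b[1]]
        e=max(e,key=lambda q:np.hypot(*q)); print('px',ce[i].round(),'n',st[i,4],'c',np.array(r[0]).round(1),'size',np.sort(r[1]).round(1),'long dir',np.degrees(np.arctan2(e[1],e[0])).round(1)%180,'z',np.median(z[k]).round(4),'rgb',np.median(c['image'][k],0))
E
python3 - <<'E'
from h import *
c=grab('wrist','w2'); P=cloud(c); s=c['s']; print(s['t'],s['position'],np.abs(s['qvel']).max())
x,y,z=P[...,0],P[...,1],P[...,2]; R=(x>.3)&(x<.72)&(y>-.1)&(y<.5)
print('tall'); blobs(c,P,(z>.011)&(z<.08)&R)
print('dark'); d=(c['image'].max(2)<75)&(z<.010)&R; blobs(c,P,d,400,False)
c=load('w1');P=cloud(c);x,y,z=P[...,0],P[...,1],P[...,2];print('w1 dark'); blobs(c,P,(c['image'].max(2)<75)&(z<.010)&(x>.3)&(x<.7)&(y>-.1)&(y<.15),400,False)
E
```

```text
2.2833 [0.44659596 0.20719108 0.29023917] 0.03829669914278507
tall
px [312.  32.] n 650 c [441.  372.4] size [26.5 27.9] long dir 89.0 z 0.0296 rgb [ 69. 110. 195.]
px [441.  38.] n 1065 c [595.6 362. ] size [34.2 34.5] long dir 20.6 z 0.046 rgb [229. 231. 233.]
px [376.  61.] n 603 c [519.2 337.6] size [27.7 28.7] long dir 115.9 z 0.0297 rgb [231. 176. 204.]
px [324. 223.] n 1319 c [452.7 121.3] size [40.2 70.1] long dir 113.4 z 0.0214 rgb [225. 224. 217.]
px [403. 303.] n 663 c [568.1  -5.5] size [28.  59.6] long dir 111.3 z 0.0493 rgb [66. 63. 62.]
dark
px [330. 141.] n 2501 c [461.8 237.6] size [55.6 85.8] long dir 86.3 z 0.0023 rgb [54. 51. 50.]
px [429. 144.] n 1034 c [600.2 231.4] size [49.6 50. ] long dir 31.4 z 0.0026 rgb [54. 51. 50.]
px [425. 232.] n 736 c [605.1  97.7] size [43.5 44.2] long dir 12.2 z 0.0024 rgb [54. 50. 48.]
px [326. 290.] n 841 c [ 4.537e+02 -2.000e-01] size [33.1 78.3] long dir 81.7 z 0.0024 rgb [54. 50. 48.]
w1 dark
px [463.   7.] n 551 c [608.3  83.4] size [18.8 45.4] long dir 1.7 z 0.0026 rgb [50. 47. 46.]
px [329.  84.] n 1944 c [453.8   0.6] size [34.1 78. ] long dir 82.0 z 0.0025 rgb [52. 49. 47.]
```

View pics/w2.png

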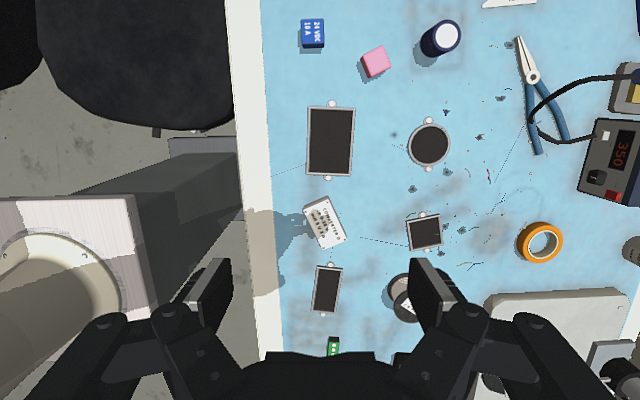

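All four nests and the remaining parts were measured, and their sizes match the descriptions:

| Thing | Pixel | World (mm) |
|---|---|---|
| Relay | (312,32) | (441,372) |
| Capacitor | (441,38) | (596,362) |
| Module | (324,223) | (453,121) |
| Wide nest | (330,141) | (462,238) |
| Round nest | (429,144) | (600,231) |
| Square nest | (425,232) | (605,98) |
| Narrow nest | (326,290) | (454,0) |

Relay first.

```bash
python3 -c "
from h import *
go(.441,.372,.09,-1)
go(.441,.372,.006,-1)"
```

```text
t 2.33 shift [165.6  -9.  199.9] turn [-0.   0.1 -0.2]
t 2.33 shift [165.7  -8.9 283.9] turn [-0.   0.1 -0.2]
```

Call:
move_arm --pt "50 166 -9 200 0 0 0" --pt "50 166 -9 200 0 0 0" --pt "50 166 -9 200 0 0 0" --pt "50 166 -9 200 0 0 0" --pt "50 166 -9 200 0 0 0" --pt "50 166 -9 200 0 0 0" --pt "50 166 -9 200 0 0 0" --pt "50 166 -9 200 0 0 0" --pt "50 166 -9 200 0 0 0"

```text
t: 3.08
position: [0.4417, 0.3723, 0.0907]
ee_rot: [[0.022, 1.0, -0.0], [1.0, -0.022, -0.001], [-0.001, -0.0, -1.0]]
wrist_force: [0.1, 0.0, 0.4]
grip_width: 0.0498
finger_force: 0.0
```

```bash
python3 - <<'E'
from h import *
c=grab('wrist','w3'); P=cloud(c)
z=P[...,2]; m=(z>.011)&(z<.035)&(P[...,0]<.49)&(P[...,0]>.40)&(P[...,1]>.33)&(P[...,1]<.42)
blobs(c,P,m); go(.441,.372,.006,-1)
E
```

```text
px [318. 216.] n 1657 c [440.7 372.3] size [27.8 28.2] long dir 90.1 z 0.0295 rgb [ 66. 109. 193.]
t 3.13 shift [-0.8 -1.7 86.1] turn [ 0.1 -0.  -0.3]
```

View pics/w3.png

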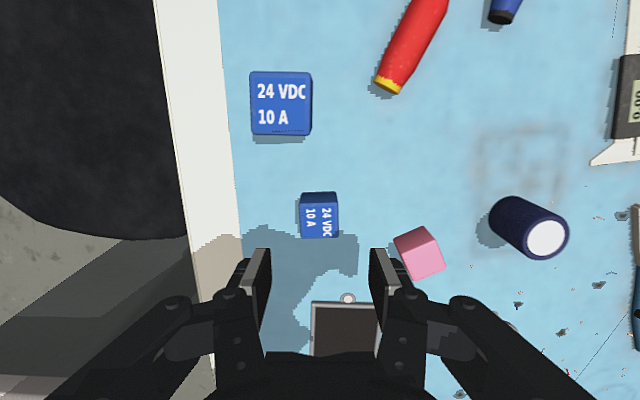

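The view confirms the small blue relay at (318,216), between the fingers in x, and the position repeats. Descend and grip.

Call:
move_arm --pt "50 0 -1 43 0 0 0" --pt "50 0 -1 70 0 0 0" --pt "50 0 -1 84 0 0 0" --pt "50 0 -1 84 0 0 0" --pt "20 0 -1 84 0 0 0" --pt "20 0 -1 84 0 0 0" --pt "20 0 -1 84 0 0 0" --pt "20 0 -1 84 0 0 0" --pt "20 0 -1 84 0 0 0" --grip_force 30

```text
t: 3.88
position: [0.4423, 0.3747, 0.0095]
ee_rot: [[0.02, 1.0, 0.005], [1.0, -0.02, 0.002], [0.002, 0.005, -1.0]]
wrist_force: [0.7, -2.8, 7.3]
grip_width: 0.0277
finger_force: 31.2
```

```bash
python3 -c "
from h import *
s=env.observe(); print(s['finger_force'],s['grip_width'],s['wrist_force'],s['position'])
go(.441,.372,.08,-1);go(.605,.0977,.08,11);go(.605,.0977,.0105,11)"
```

```text
31.220621466636658 0.02774617673964727 [ 0.6565859  -2.84177374  7.33514942] [0.44225996 0.37469945 0.00946663]
t 3.88 shift [ -2.6  -0.9 -70.5] turn [ 0.3 -0.1 -0.1]
t 3.88 shift [-273.6  168.6  -70.2] turn [  0.3  -0.1 -12.1]
t 3.88 shift [-273.7  168.2   -0.7] turn [  0.3  -0.1 -12.1]
```

Call:
move_arm --pt "20 -3 0 -40 0 0 0" --pt "20 -3 0 -70 0 0 0" --pt "20 -40 20 -80 0 0 -4" --pt "20 -273 168 -80 0 0 -12" --pt "20 -273 168 -80 0 0 -12" --pt "20 -273 168 -80 0 0 -12" --pt "20 -273 168 -80 0 0 -12" --pt "20 -273 168 -80 0 0 -12" --pt "20 -273 168 -80 0 0 -12" --pt "20 -273 168 -80 0 0 -12"

```text
t: 4.72
position: [0.6044, 0.0944, 0.088]
ee_rot: [[-0.187, 0.982, 0.003], [0.982, 0.187, -0.001], [-0.001, 0.003, -1.0]]
wrist_force: [0.5, 0.1, -0.2]
grip_width: 0.0274
finger_force: 30.3
```

Call:
move_arm --pt "20 0 0 0 0 0 0" --pt "20 0 0 0 0 0 0" --pt "20 0 0 0 0 0 0"

```text
t: 4.97
position: [0.6022, 0.0981, 0.087]
ee_rot: [[-0.188, 0.982, 0.0], [0.982, 0.188, 0.0], [0.0, 0.0, -1.0]]
wrist_force: [-0.4, 0.2, -0.6]
grip_width: 0.0272
finger_force: 30.3
```

```bash
python3 - <<'E'
from h import *
c=grab('wrist','w4'); P=cloud(c); z=P[...,2]; s=c['s']; print(s['position'],s['grip_width'])
# held thing: blue pixels near gripper
T=(P-np.array(s['position']))@np.array(s['ee_rot'])
im=c['image'].astype(int); k=(im[...,2]>im[...,0]+70)&(abs(T[...,0])<.05)&(abs(T[...,1])<.03)&(T[...,2]<.04)&(T[...,2]>-.05)
print(k.sum(), np.percentile(T[k],[2,50,98],axis=0).round(4))
d=(im.max(2)<75)&(z<.010)&(np.hypot(P[...,0]-.605,P[...,1]-.098)<.06); blobs(c,P,d,200,False)
go(.605,.0977,.0095,12)
E
```

```text
[0.60217139 0.09806149 0.08695412] 0.027160084439056414
1692 [[-0.0134 -0.0106 -0.0214]
 [-0.0003 -0.0003 -0.0203]
 [ 0.0106  0.0117 -0.0189]]
px [322. 209.] n 3001 c [604.7  98.7] size [44.5 45. ] long dir 101.1 z 0.0024 rgb [47. 45. 43.]
t 5.02 shift [-1.5  3.  77.2] turn [-0.  -0.  -1.1]
```

View pics/w4.png

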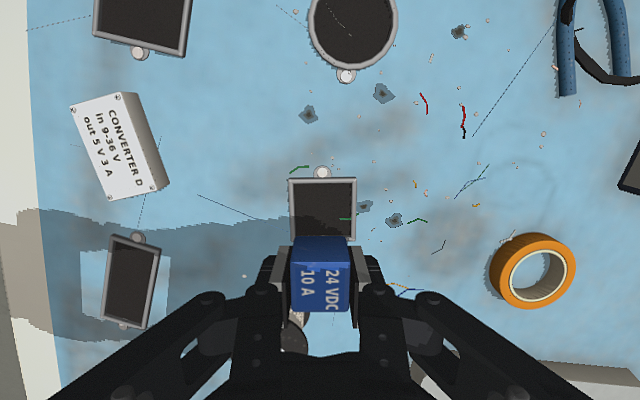

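The relay hangs straight between the pads at (320,285), with its bottom 10 mm below the TCP. The square nest recess is at (322,209) and re-measures at (604.7,98.7). Lower to TCP z of about 14 mm and release.

Call:
move_arm --pt "20 -1 3 35 0 0 1" --pt "20 -1 3 60 0 0 1" --pt "20 -1 3 73 0 0 1" --pt "20 -1 3 74 0 0 1" --pt "45 -1 3 74 0 0 1" --pt "45 -1 3 74 0 0 1" --pt "45 -1 3 74 0 0 1" --pt "45 -1 3 40 0 0 1" --pt "45 -1 3 0 0 0 1" --pt "45 -1 3 -20 0 0 1"

```text
t: 5.85
position: [0.6075, 0.0975, 0.1114]
ee_rot: [[-0.172, 0.985, 0.006], [0.985, 0.172, -0.0], [-0.001, 0.006, -1.0]]
wrist_force: [1.4, -1.7, 1.2]
grip_width: 0.045
finger_force: 0.0
```

```bash
python3 - <<'E'
from h import *
go(.596,.362,.11,0)
go(.596,.27,.11,0)
E
```

```text
t 5.85 shift [262.6  34.    1.3] turn [0.3 0.  9.9]
t 5.85 shift [171.9  18.2   1.3] turn [0.3 0.  9.9]
```

Call:
move_arm --pt "60 263 34 -10 0 0 10" --pt "60 263 34 -10 0 0 10" --pt "60 263 34 -10 0 0 10" --pt "60 263 34 -10 0 0 10" --pt "60 263 34 -10 0 0 10" --pt "60 263 34 -10 0 0 10" --pt "60 263 34 -10 0 0 10" --pt "60 263 34 -10 0 0 10" --pt "60 263 34 -10 0 0 10" --pt "60 263 34 -10 0 0 10"

```text
t: 6.68
position: [0.594, 0.3614, 0.1166]
ee_rot: [[0.003, 1.0, 0.0], [1.0, -0.003, -0.001], [-0.001, 0.0, -1.0]]
wrist_force: [0.1, 0.5, 1.0]
grip_width: 0.0603
finger_force: 0.0
```

```bash
python3 - <<'E'
from h import *
c=grab('wrist','w5'); P=cloud(c); z=P[...,2]; s=c['s']; print(s['position'])
blobs(c,P,(z>.011)&(z<.055)&(np.hypot(P[...,0]-.596,P[...,1]-.362)<.035))
go(.596,.362,.012,0)
c=grab('side','s5'); P=cloud(c); x,y,z=P[...,0],P[...,1],P[...,2]
k=(z>.011)&(abs(x-.605)<.05)&(abs(y-.098)<.05); blobs(c,P,k,30)
E
```

```text
[0.59395108 0.36144844 0.11655123]
px [321. 209.] n 2035 c [595.4 363. ] size [34.3 34.4] long dir 90.3 z 0.0458 rgb [208. 211. 213.]
t 6.73 shift [  1.1   1.9 104.5] turn [-0.   0.  -0.2]
px [315. 198.] n 144 c [602.8  95.4] size [29.8 29.9] long dir 12.3 z 0.034 rgb [ 91. 121. 182.]
```

The relay sits in the square nest: its top is at 34 mm and it is centred. Next, grip the capacitor.

Call:
move_arm --pt "60 1 2 40 0 0 0" --pt "60 1 2 75 0 0 0" --pt "60 1 2 100 0 0 0" --pt "60 1 2 103 0 0 0" --pt "25 1 2 103 0 0 0" --pt "25 1 2 103 0 0 0" --pt "25 1 2 103 0 0 0" --pt "25 1 2 103 0 0 0" --pt "25 1 2 103 0 0 0" --grip_force 30

```text
t: 7.53
position: [0.5974, 0.3637, 0.0158]
ee_rot: [[0.003, 1.0, 0.004], [1.0, -0.003, 0.001], [0.001, 0.004, -1.0]]
wrist_force: [0.2, -0.0, 3.9]
grip_width: 0.0343
finger_force: 31.8
```

```bash
python3 -c "
from h import *
go(.600,.231,.08,0)"
```

```text
t 7.53 shift [-132.6    3.1  -64.3] turn [ 0.2 -0.1 -0.1]
```

Call:
move_arm --pt "25 -1 3 -35 0 0 0" --pt "25 -1 3 -62 0 0 0" --pt "25 -30 3 -62 0 0 0" --pt "25 -70 3 -62 0 0 0" --pt "25 -110 3 -62 0 0 0" --pt "25 -132 3 -62 0 0 0" --pt "25 -132 3 -62 0 0 0" --pt "25 -132 3 -62 0 0 0" --pt "25 -132 3 -62 0 0 0"

```text
t: 8.28
position: [0.5989, 0.2319, 0.0761]
ee_rot: [[0.002, 1.0, 0.001], [1.0, -0.002, 0.001], [0.001, 0.001, -1.0]]
wrist_force: [0.2, 0.3, -0.7]
grip_width: 0.0339
finger_force: 31.3
```

```bash
cat >> h.py <<'E'
def held(tag,colour):
    c=grab('wrist',tag); P=cloud(c); s=c['s']; print('t',s['t'],s['position'].round(4) if hasattr(s['position'],'round') else s['position'],s['grip_width'])
    T=(P-np.array(s['position']))@np.array(s['ee_rot']); im=c['image'].astype(int)
    k=colour(im)&(abs(T[...,0])<.05)&(abs(T[...,1])<.03)&(T[...,2]<.04)&(T[...,2]>-.06)
    print('held',k.sum(),np.percentile(T[k],[2,50,98],axis=0).round(4)); return c,P,im
E
python3 - <<'E'
from h import *
c,P,im=held('w6',lambda im:(im.min(2)>195))
z=P[...,2]; blobs(c,P,(im.max(2)<75)&(z<.010)&(np.hypot(P[...,0]-.600,P[...,1]-.231)<.05),200,False)
go(.600,.231,.018,0)
E
```

```text
t 8.2833 [0.5989 0.2319 0.0761] 0.03394971473485863
held 316 [[ 0.0056 -0.0061 -0.0314]
 [ 0.0094  0.0018 -0.0302]
 [ 0.0121  0.008  -0.0291]]
px [320. 208.] n 2578 c [599.5 236.1] size [41.4 51.4] long dir 0.1 z 0.0024 rgb [50. 47. 45.]
t 8.33 shift [-1.3  1.2 57.9] turn [ 0.  -0.  -0.1]
```

View pics/w6.png

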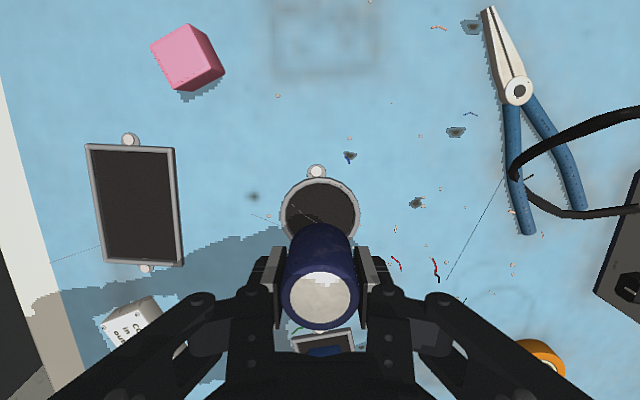

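The capacitor is held upright with its top at (320,298), 30 mm above the TCP. The round nest is at (320,208) below it, and the relay is visible in its nest behind.

Call:
move_arm --pt "25 -1 1 30 0 0 0" --pt "25 -1 1 48 0 0 0" --pt "25 -1 1 55 0 0 0" --pt "25 -1 1 56 0 0 0" --pt "60 -1 1 56 0 0 0" --pt "60 -1 1 56 0 0 0" --pt "60 -1 1 56 0 0 0" --pt "60 -1 1 30 0 0 0" --pt "60 -1 1 -10 0 0 0" --pt "60 -1 1 -40 0 0 0"

```text
t: 9.17
position: [0.5998, 0.2304, 0.1177]
ee_rot: [[0.002, 1.0, 0.001], [1.0, -0.002, 0.0], [0.0, 0.001, -1.0]]
wrist_force: [1.3, 1.4, 1.5]
grip_width: 0.0605
finger_force: 0.0
```

```bash
python3 -c "
from h import *
go(.462,-.125,.11,-5.3)"
```

```text
t 9.17 shift [-355.8 -137.     7.5] turn [ 0.1 -0.   5.2]
```

Call:
move_arm --pt "40 -356 -137 0 0 0 5" --pt "40 -356 -137 0 0 0 5" --pt "40 -356 -137 0 0 0 5" --pt "40 -356 -137 0 0 0 5" --pt "40 -356 -137 0 0 0 5" --pt "40 -356 -137 0 0 0 5" --pt "40 -356 -137 0 0 0 5" --pt "40 -356 -137 0 0 0 5" --pt "40 -356 -137 0 0 0 5" --pt "40 -356 -137 0 0 0 5"

```text
t: 10.0
position: [0.4604, -0.1305, 0.1164]
ee_rot: [[0.095, 0.996, 0.001], [0.996, -0.095, -0.003], [-0.003, 0.001, -1.0]]
wrist_force: [0.0, -0.4, 0.8]
grip_width: 0.0401
finger_force: 0.0
```

Call:
move_arm --pt "40 0 0 30 0 0 0" --pt "40 0 0 30 0 0 0" --pt "40 0 0 30 0 0 0"

```text
t: 10.25
position: [0.4606, -0.1245, 0.0846]
ee_rot: [[0.09, 0.996, -0.003], [0.996, -0.09, 0.002], [0.002, -0.003, -1.0]]
wrist_force: [-0.5, -0.1, 1.3]
grip_width: 0.0401
finger_force: 0.0
```

```bash
python3 - <<'E'
from h import *
c=grab('wrist','w7'); P=cloud(c); z=P[...,2]; s=c['s']; print(s['position'])
blobs(c,P,(z>.009)&(z<.055)&(np.hypot(P[...,0]-.462,P[...,1]+.125)<.045))
go(.462,-.125,.005,-5.3)
c=grab('side','s7'); P=cloud(c); x,y,z=P[...,0],P[...,1],P[...,2]
blobs(c,P,(z>.011)&(z<.06)&(np.hypot(x-.6,y-.231)<.05),30)
E
```

```text
[ 0.46064406 -0.12448301  0.08462568]
px [321. 214.] n 1944 c [ 462.  -124.7] size [18.1 62.1] long dir 84.8 z 0.0154 rgb [ 67. 152.  86.]
t 10.3 shift [-0.3  0.4 80.7] turn [-0.  -0.   0.2]
px [271. 209.] n 252 c [597.5 230.9] size [32.7 34.2] long dir 172.0 z 0.0502 rgb [161. 165. 174.]
```

The capacitor is in its nest, with its top at 50 mm (3 + 47) and centred. The strip position is confirmed, so grip it.

Call:
move_arm --pt "40 0 1 40 0 0 0" --pt "40 0 1 65 0 0 0" --pt "40 0 1 78 0 0 0" --pt "40 0 1 79 0 0 0" --pt "10 0 1 79 0 0 0" --pt "10 0 1 79 0 0 0" --pt "10 0 1 79 0 0 0" --pt "10 0 1 79 0 0 0" --pt "10 0 1 79 0 0 0" --grip_force 30

```text
t: 11.1
position: [0.4642, -0.1262, 0.0082]
ee_rot: [[0.09, 0.996, 0.003], [0.996, -0.09, -0.001], [-0.001, 0.003, -1.0]]
wrist_force: [-0.3, 1.3, 7.8]
grip_width: 0.0171
finger_force: 32.0
```

```bash
python3 -c "
from h import *
go(.4538,.0002,.06,-8.1)"
```

```text
t 11.1 shift [124.9 -21.6 -52. ] turn [0.2 0.1 3. ]
```

Call:
move_arm --pt "10 0 0 -30 0 0 0" --pt "10 0 0 -52 0 0 0" --pt "10 35 -10 -52 0 0 3" --pt "10 75 -22 -52 0 0 3" --pt "10 110 -22 -52 0 0 3" --pt "10 125 -22 -52 0 0 3" --pt "10 125 -22 -52 0 0 3" --pt "10 125 -22 -52 0 0 3" --pt "10 125 -22 -52 0 0 3"

```text
t: 11.85
position: [0.4523, 0.0001, 0.0587]
ee_rot: [[0.142, 0.99, 0.001], [0.99, -0.142, -0.001], [-0.001, 0.001, -1.0]]
wrist_force: [0.1, 0.3, -0.3]
grip_width: 0.0172
finger_force: 31.2
```

```bash
python3 - <<'E'
from h import *
c,P,im=held('w8',lambda im:(im[...,1]>im[...,0]+40)&(im[...,1]>im[...,2]+30))
z=P[...,2]; blobs(c,P,(im.max(2)<75)&(z<.010)&(np.hypot(P[...,0]-.454,P[...,1])<.06),200,False)
go(.4538,.0002,.011,-8.1)
E
```

```text
t 11.85 [4.523e-01 1.000e-04 5.870e-02] 0.017197470706339167
held 2791 [[-0.0277 -0.0079 -0.0082]
 [ 0.0054  0.0005 -0.0071]
 [ 0.0303  0.0086 -0.0057]]
px [321. 193.] n 2285 c [454.8  11.3] size [34.6 55.8] long dir 81.6 z 0.0024 rgb [46. 44. 42.]
t 11.9 shift [ 0.6  1.5 47.7] turn [ 0.   0.  -0.1]
```

View pics/w8.png

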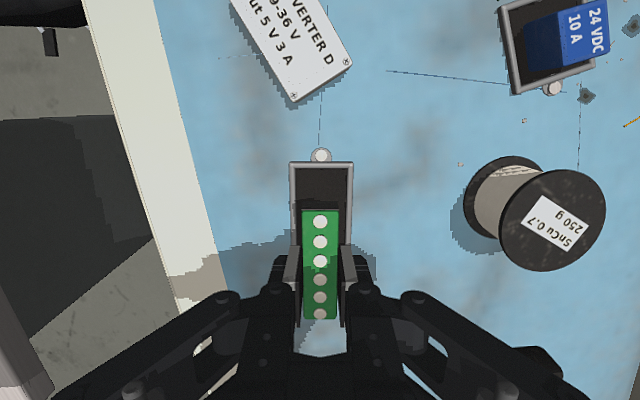

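The strip is held level and aligned at (320,265) over the narrow nest recess at (321,193). The relay is seated in the square nest at (550,45), standing off-centre but inside the rim. Lower to TCP z of about 12 mm and release.

Call:
move_arm --pt "10 0 1 25 0 0 0" --pt "10 0 1 40 0 0 0" --pt "10 0 1 46 0 0 0" --pt "10 0 1 47 0 0 0" --pt "36 0 1 47 0 0 0" --pt "36 0 1 47 0 0 0" --pt "36 0 1 47 0 0 0" --pt "40 0 1 20 0 0 0" --pt "50 0 1 -20 0 0 0" --pt "60 0 1 -50 0 0 0"

```text
t: 12.73
position: [0.4531, 0.0006, 0.1106]
ee_rot: [[0.142, 0.99, 0.001], [0.99, -0.142, -0.0], [-0.0, 0.001, -1.0]]
wrist_force: [1.9, -0.4, 0.4]
grip_width: 0.0594
finger_force: 0.0
```

```bash
python3 -c "
from h import *
go(.4525,.121,.09,23.4)"
```

```text
t 12.73 shift [119.1 -17.7  20.6] turn [  0.    0.  -31.6]
```

Call:
move_arm --pt "64 119 -18 10 0 0 -31.5" --pt "64 119 -18 10 0 0 -31.5" --pt "64 119 -18 10 0 0 -31.5" --pt "64 119 -18 10 0 0 -31.5" --pt "64 119 -18 10 0 0 -31.5" --pt "64 119 -18 10 0 0 -31.5" --pt "64 119 -18 10 0 0 -31.5" --pt "64 119 -18 10 0 0 -31.5"

```text
t: 13.4
position: [0.4522, 0.1207, 0.0987]
ee_rot: [[-0.394, 0.919, 0.0], [0.919, 0.394, -0.0], [-0.0, 0.0, -1.0]]
wrist_force: [-0.3, -0.2, -0.4]
grip_width: 0.064
finger_force: 0.0
```

```bash
python3 - <<'E'
from h import *
c=grab('wrist','w9'); P=cloud(c); z=P[...,2]; s=c['s']; print(s['position'])
blobs(c,P,(z>.011)&(z<.055)&(np.hypot(P[...,0]-.4525,P[...,1]-.121)<.055))
go(.4525,.121,.006,23.4)
c=grab('side','s9'); P=cloud(c); x,y,z=P[...,0],P[...,1],P[...,2]
blobs(c,P,(z>.010)&(z<.06)&(np.hypot(x-.454,y)<.05),30)
E
```

```text
[0.45218634 0.12074421 0.0986508 ]
px [320. 208.] n 4621 c [452.7 121.2] size [40.  70.1] long dir 113.4 z 0.0216 rgb [202.5 201.  193. ]
t 13.45 shift [ 0.2  0.4 92.6] turn [ 0.   0.  -0.2]
px [376. 216.] n 163 c [452.1   0.7] size [22.1 64.8] long dir 81.3 z 0.0198 rgb [127. 165. 133.]
```

The strip is seated: its top is at 20 mm, and it is centred and aligned. Grip the module next.

Call:
move_arm --pt "64 0 0 40 0 0 0" --pt "64 0 0 75 0 0 0" --pt "64 0 0 91 0 0 0" --pt "64 0 0 91 0 0 0" --pt "30 0 0 91 0 0 0" --pt "30 0 0 91 0 0 0" --pt "30 0 0 91 0 0 0" --pt "30 0 0 91 0 0 0" --pt "30 0 0 91 0 0 0" --grip_force 45

```text
t: 14.25
position: [0.4538, 0.1211, 0.0092]
ee_rot: [[-0.396, 0.918, 0.004], [0.918, 0.396, -0.0], [-0.002, 0.003, -1.0]]
wrist_force: [0.2, -1.4, 6.1]
grip_width: 0.039
finger_force: 46.9
```

```bash
python3 -c "
from h import *
go(.4618,.2376,.065,-3.7)"
```

```text
t 14.25 shift [103.7  53.8 -55.8] turn [ 0.2  0.  27. ]
```

Call:
move_arm --pt "30 0 0 -30 0 0 0" --pt "30 0 0 -56 0 0 0" --pt "30 30 15 -56 0 0 7" --pt "30 60 30 -56 0 0 14" --pt "30 90 45 -56 0 0 21" --pt "30 104 54 -56 0 0 27" --pt "30 104 54 -56 0 0 27" --pt "30 104 54 -56 0 0 27" --pt "30 104 54 -56 0 0 27" --pt "30 104 54 -56 0 0 27"

```text
t: 15.08
position: [0.4601, 0.237, 0.0633]
ee_rot: [[0.063, 0.998, -0.0], [0.998, -0.063, -0.0], [-0.0, -0.0, -1.0]]
wrist_force: [0.3, -0.3, -0.9]
grip_width: 0.0386
finger_force: 46.1
```

```bash
python3 - <<'E'
from h import *
c,P,im=held('w10',lambda im:(im.min(2)>150))
z=P[...,2]; blobs(c,P,(im.max(2)<75)&(z<.010)&(np.hypot(P[...,0]-.462,P[...,1]-.238)<.06),200,False)
go(.4618,.2376,.013,-3.7)
E
```

```text
t 15.0833 [0.4601 0.237  0.0633] 0.038624970544166914
held 5884 [[-0.0293 -0.0183 -0.0136]
 [ 0.0164  0.001  -0.0123]
 [ 0.0342  0.0192 -0.011 ]]
px [321. 176.] n 2817 c [463. 266.] size [28.7 56.7] long dir 176.6 z 0.0024 rgb [46. 44. 42.]
t 15.13 shift [ 0.7  1.6 50.3] turn [-0.  0.  0.]
```

View pics/w10.png

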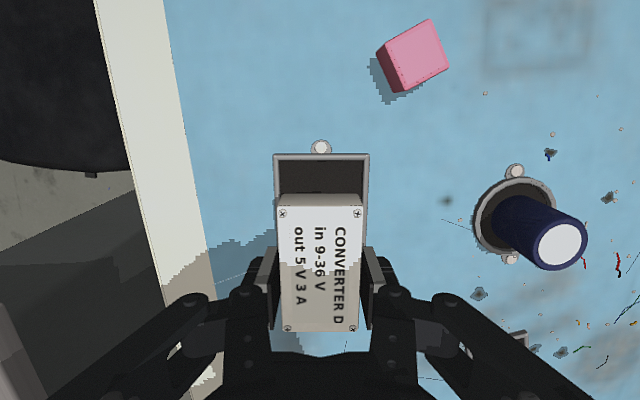

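The module is held square at (320,262) over the wide nest at (321,176). The capacitor stands inside the round nest at (530,225). Lower to TCP z of about 13 mm and release.

Call:
move_arm --pt "30 0 2 28 0 0 0" --pt "30 0 2 43 0 0 0" --pt "30 0 2 50 0 0 0" --pt "30 0 2 50 0 0 0" --pt "60 0 2 50 0 0 0" --pt "60 0 2 50 0 0 0" --pt "60 0 2 50 0 0 0" --pt "62 0 2 20 0 0 0" --pt "65 0 2 -20 0 0 0" --pt "65 0 2 -60 0 0 0"

```text
t: 15.97
position: [0.4612, 0.2375, 0.124]
ee_rot: [[0.064, 0.998, -0.002], [0.998, -0.064, -0.001], [-0.001, -0.002, -1.0]]
wrist_force: [1.7, -0.0, -0.5]
grip_width: 0.0647
finger_force: 0.0
```

Call:
move_arm --pt "80 -60 0 -100 0 0 0" --pt "80 -60 0 -160 0 0 0" --pt "80 -60 0 -160 0 0 0" --pt "80 -60 0 -160 0 0 0" --pt "80 -60 0 -160 0 0 0" --pt "80 -60 0 -160 0 0 0" --pt "80 -60 0 -160 0 0 0"

```text
t: 16.55
position: [0.4584, 0.178, 0.2832]
ee_rot: [[0.064, 0.998, 0.0], [0.998, -0.064, 0.0], [0.0, 0.0, -1.0]]
wrist_force: [0.4, 0.3, -0.3]
grip_width: 0.08
finger_force: 0.0
```

```bash
python3 - <<'E'
from h import *
c=grab('wrist','w11'); P=cloud(c); x,y,z=P[...,0],P[...,1],P[...,2]; print(c['s']['t'],c['s']['position'])
blobs(c,P,(z>.011)&(z<.08)&(x>.3)&(x<.72)&(y>-.25)&(y<.5))
print('side')
c=grab('side','s11'); P=cloud(c); x,y,z=P[...,0],P[...,1],P[...,2]
blobs(c,P,(z>.011)&(z<.06)&(x>.3)&(x<.72)&(y>-.25)&(y<.5),30)
E
```

```text
16.55 [0.45842856 0.17796326 0.28321044]
px [361.  32.] n 685 c [519.  337.9] size [28.  28.2] long dir 113.9 z 0.0297 rgb [227. 170. 198.]
px [319. 120.] n 1754 c [462.5 237.7] size [40.1 68.5] long dir 86.3 z 0.0245 rgb [229. 230. 232.]
px [429. 120.] n 911 c [599.2 230.8] size [34.4 34.9] long dir 28.2 z 0.0489 rgb [201.  203.5 216. ]
px [426. 218.] n 520 c [604.6  96.4] size [27.4 28.3] long dir 98.5 z 0.0325 rgb [ 70. 111. 190.]
px [323. 280.] n 450 c [452.8   0. ] size [18.  63.8] long dir 81.7 z 0.0184 rgb [ 69. 159.  90.]
px [398. 283.] n 320 c [559.9  -3.1] size [14.3 50.9] long dir 97.8 z 0.0493 rgb [63. 61. 59.]
side
px [359. 166.] n 263 c [ 716.2 -137.3] size [  7.4 223.4] long dir 90.1 z 0.0252 rgb [153. 150. 143.]
px [397. 177.] n 479 c [ 590.4 -184.3] size [ 52.6 108.2] long dir 83.7 z 0.0328 rgb [58. 56. 55.]
px [348. 189.] n 368 c [579.2  -0.7] size [57.8 58.4] long dir 104.6 z 0.0511 rgb [90.5 95.  95.5]
px [315. 198.] n 149 c [601.   96.5] size [27.8 28.7] long dir 93.8 z 0.0342 rgb [ 94. 125. 189.]
px [271. 209.] n 248 c [597.  231.2] size [30.9 32.7] long dir 154.3 z 0.0503 rgb [174.  177.5 188. ]
px [376. 216.] n 154 c [450.6   0.5] size [19.9 60.6] long dir 82.5 z 0.0201 rgb [127. 165. 135.]
px [177. 226.] n 123 c [672.6 454.8] size [32.4 56.5] long dir 96.8 z 0.0121 rgb [112. 114. 109.]
px [293. 240.] n 456 c [461.2 237.3] size [42.1 69.9] long dir 87.3 z 0.026 rgb [229. 228. 226.]
px [243. 240.] n 191 c [516.9 337.3] size [28.  28.6] long dir 24.3 z 0.0312 rgb [234. 167. 193.]
px [185. 266.] n 198 c [496.6 481.2] size [19.1 46.8] long dir 58.2 z 0.0229 rgb [220.  81.  80.]
px [208. 279.] n 463 c [417.2 451.1] size [37.1 41.2] long dir 177.4 z 0.0416 rgb [ 89.  119.5 186. ]
```

View pics/w11.png

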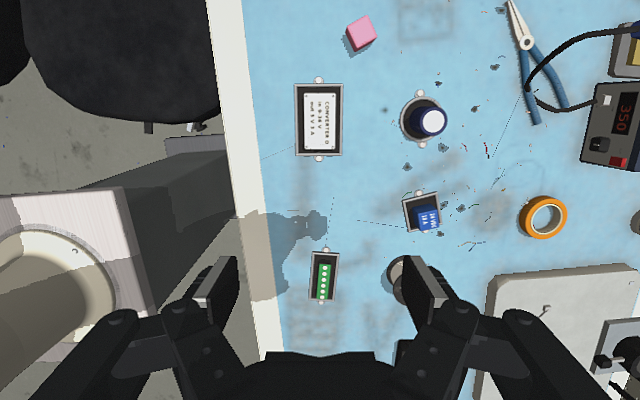

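The final picture shows the module at (319,120), the capacitor at (429,120), the relay at (426,218) and the strip at (323,280). Each is centred in its nest at the expected seated height, and the reel and brick have not moved. Handing in.

```bash
python3 -c "
from rig import env
print(env.finish_job())"
```

```text
the job is handed in; nothing more can be done
None
```

All four parts are seated flat and centred in their matching nests, the reel and brick are undisturbed, and the job was handed in at about 17 s of the 96 s allowed.

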